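# Swing the reading head round its arc rod to the green-capped bottle

### The job

Slide the reading head round the curved steel rod until its lens points straight at the bottle with the green cap, and let go of it there. The head has an orange grip on top and must turn with the bend as it goes. Leave the three bottles standing where they are.

Things in the scene. Friction and masses are not known exactly. Their poses are not given: they have to be found in the camera images.
- arc_rig: Fixed stand, grey plate 158x330x6 mm. Level steel rod 10 mm thick, bent to an arc of radius 130 mm, centre line 105 mm above the bench, between posts (tops 114 mm) at -52 and +52 deg. Origin: on the bench under the rod's middle (0 deg); x outward, away from the robot, z up; the arc's centre is at x = -130 mm, angles about it from x. Bottles stand on the plate 190 mm from that centre, near -10, 15, 40 deg, in any order.
- carriage: Reading head loose on the rod, 160 g: sleeve 28 mm long, bore 14 mm (2 mm play all round); white box 34x34x36 mm with the lens below; orange grip on top, 12 mm thick in x, 30 mm long in y, from 12 to 54 mm above the origin. Origin: bore centre; x: where the lens looks, outward from the arc's centre; y along the bore; z up. Starts near -40 deg (right end), slides freely, stays where left.
- aim (a point): Invisible point 60 mm straight ahead of the carriage's origin along its x axis, at the height of the bore: where the lens points, at the bottles' distance from the arc's centre.
- green_bottle: White screw-cap bottle with a green cap, 40 mm across, 86 mm high: the one to point at. Origin: centre of its underside, z up. The bystanders beside it are a white bottle with a white cap (38 mm across, 76 mm high) and an amber bottle with a black cap (42 mm across, 90 mm high).
- white_bottle: Bystander: white bottle with a white cap, 38 mm across, 76 mm high. Origin: centre of its underside.
- amber_bottle: Bystander: amber bottle with a black cap, 42 mm across, 90 mm high. Origin: centre of its underside.
There are look-alikes about, which are no part of the job. What is shaped like the carriage but turquoise or yellow is not meant.

How it is judged:
By the outcome, as a careful person would: the job done as asked, in the order asked, and still so for the second after the job is handed in, with the robot touching nothing.
It also fails if it takes over 34 s, if anything falls off the work surface, if the arm or the gripper's body presses on something with over 40 N, if the wrist force passes 120 N, or if a joint passes its speed limit or range.

### The arm

A 7-joint arm with a two-finger parallel gripper is mounted at the origin on a cart in front of the work surface, level with it; the furniture and walls round the work are solid. World frame = base frame: x ahead of the robot, y to its left, z up, the work surface at z = 0. Lengths are in m, angles in rad, forces in N, time in s.
With the tool pointing down it reaches from about 0.4 to 0.875 m from the base axis. Payload 19.3 kg.
Tool frame: the origin (TCP) lies midway between the tips of the shut fingers; the grasp point (between the pads) lies 19 mm behind it; z points along the fingers, x is the direction in which the jaws open and shut, and the axes are right-handed (so a half turn about z gives the same grasp; the last joint's range is limited). The gripper opens to 85 mm and grips with 20 to 120 N. Pads are 22 mm wide; open, the fingers measure 114 mm over their backs; the gripper's body (76 mm by 85 mm) begins 54 mm behind the grasp point. The pads swing forward as they close: fully open they stand 13 mm farther back than shut.
Start: joints at [1.039, 0.521, -0.036, 1.599, 0.021, 1.021, -0.113], TCP at [0.278, -0.56, 0.193] pointing down, gripper open.
Joint ranges: [-2.91, 2.91], [-0.3, 2.13], [-1.5, 1.42], [0.17, 2.43], [-1.26, 4.41], [0.16, 1.93], [-2.52, 2.52]. Speed limits (rad/s): [1.89, 1.89, 2.39, 2.39, 3.01, 3.01, 3.01].

### API

Orientations are given as a rotation vector (axis times angle).
In Python, from bench import readout, snapshot, camera_model, workorder gives the robot as it stands. The module is installed in compiled form; this text tells all that it offers.
- The arm moves only by the tool step_arm, never from a script. Its argument "plan" is a list of rows, each an object of numbers: "jaw": the finger opening in cm, from 0 to 8.54; "dx", "dy", "dz": the shift along the world's x, y, z in cm; "turn": the turn about the world's z in rad. A call has 1 to 12 rows; each row is the pose to reach, as a shift and turn from the pose commanded when the call began; what a row does not reach only later rows make up. A row lasts 1/10 s, in which the tool goes at most 50 mm and 8.59 degrees, less where a joint would pass 70% of its speed; a pose out of reach is approached as far as the arm can. A call with a gripper value outside its range is refused whole. The fingers move at their own pace and stop on an object; "squeeze" is the grip in N (left out, the last holds). Time passes only in rows, so rows that repeat a pose let the fingers close. It gives the time, the measured TCP pose, the force and the opening at its end, in the units of the state.
- readout.state(): the state, without advancing time (a new reading comes with each control period).
- snapshot(name): name is "side" or "top" or "wrist"; returns the picture (420x560x3 uint8, red, green, blue); there is no depth.
- camera_model(name): a dict with "vfov" (degrees; the focal length in pixels is half the picture's height over the tangent of half this angle, whatever the lens; pixels are square), "cx", "cy" (the principal point, pixels), "eye" and "attitude" of the camera in the world. Camera axes: x right, y down, z forward; pixel columns grow to the right and rows downward; lengths in m; the calibration is good to about 2 mm. The wrist camera is an equidistant fisheye: a pixel r from the principal point sees the ray r / f radians off the axis. A picture is of the moment at which its call begins: read the wrist's pose just before it. camera_model takes no time and is no camera call; for the wrist camera it gives the pose at the moment of the call.
- workorder.close_job(): hands the job in, once; it reports no verdict.
The state is a dict: "clock": time; "q": joint angles; "qvel": joint speeds; "effort": joint torques, N m; "ee_pos": TCP position; "orientation": TCP orientation; "wrist_force": force on the tool from outside, world axes, zero at the start; "moment": the same for the moment, N m; "finger_gap": finger opening in m.
Only numpy, scipy, OpenCV 4.12 (cv2) and the standard library are available. Lean on these libraries where they do the work, as an engineer would, in place of code of your own. Each camera call takes 0.05 s, during which the arm holds its last target.

## Working session

There is one attempt and no reset: what is moved stays moved. The work goes in short steps, Python scripts to look and compute and a tool call to move; the robot and the scene stay as the last step left them, time stands still between calls to the robot, and variables do not carry over. Pictures are saved under pics/ and viewed, and the job is handed in when it is done.

Besides the shell and the picture viewer there is one more tool, called by a JSON object that holds its "api" and its "payload", one argument or row to a line. step_arm: Moves the arm, as the interface text tells. Its arguments: {"type":"object","properties":{"plan":{"type":"array","items":{"type":"object","properties":{"jaw":{"type":"number"},"dx":{"type":"number"},"dy":{"type":"number"},"dz":{"type":"number"},"turn":{"type":"number"}}}},"squeeze":{"type":"number"}},"required":["plan"]}

```bash
mkdir -p pics
cat > h.py <<'E'
import numpy as np, cv2
from bench import readout, snapshot, camera_model, workorder
from scipy.spatial.transform import Rotation as R
def save(n,im): cv2.imwrite('pics/'+n+'.png',im[:,:,::-1])
E
python3 - <<'E'
from h import *
s=readout.state(); print(s)
for n in ['side','top','wrist']:
    print(n,camera_model(n))
for n in ['side','top']:
    save(n+'0',snapshot(n))
E
```

```text
{'clock': 0.0, 'q': array([ 1.03880545,  0.52198048, -0.03631791,  1.60000614,  0.0211919 ,
        1.02107532, -0.11277052]), 'qvel': array([-0.00065634,  0.00055738,  0.00026823,  0.00060875,  0.00180204,
        0.00204932,  0.00073544]), 'effort': array([ 3.88386725e-04, -9.27108836e+01,  1.98023781e+00, -3.69931269e+01,
        1.78847043e-02,  8.12575308e-03, -5.21551647e-05]), 'ee_pos': array([ 0.27826736, -0.5592226 ,  0.19264742]), 'orientation': array([-2.67043886e+00,  1.65383708e+00,  1.50637626e-03]), 'wrist_force': array([ 0.58264153, -0.63331242,  0.00854376]), 'moment': array([-0.04835965, -0.02414475,  0.00612109]), 'finger_gap': 0.08504640451565738}
side {'vfov': 50.63069568414095, 'cx': 285.8366716225378, 'cy': 209.77725557849772, 'eye': array([0.30265315, 0.62653164, 0.84813844]), 'attitude': array([-0.41673987,  2.84384671, -0.99479868])}
top {'vfov': 55.46454191035569, 'cx': 275.89178581388825, 'cy': 209.29530216116947, 'eye': array([0.43590126, 0.03470999, 0.93402734]), 'attitude': array([-2.21598988,  2.18054237, -0.02968365])}
wrist {'vfov': 65.70646984690485, 'cx': 281.68343478788483, 'cy': 210.9563777267953, 'eye': array([ 0.33899406, -0.52997998,  0.37312782]), 'attitude': array([ 2.46833696, -1.52854108, -0.21082406])}
```

View pics/side0.png

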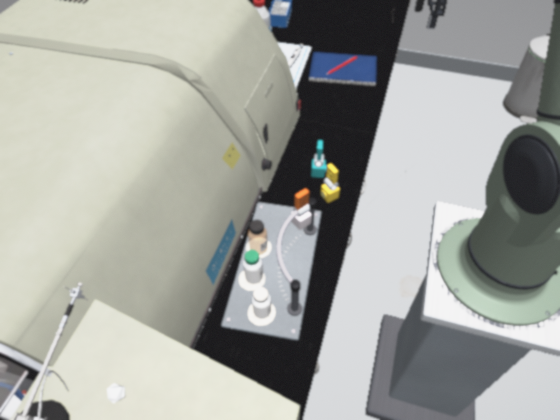

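View pics/top0.png

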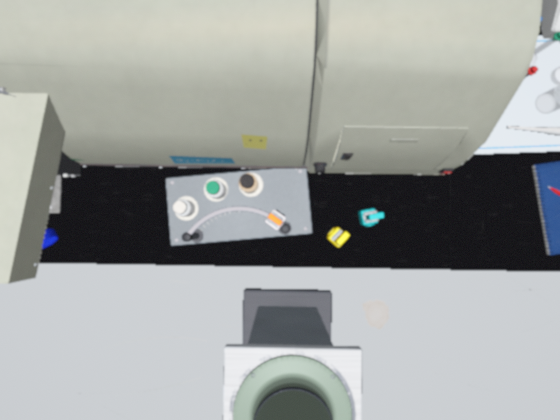

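```bash
cat >> h.py <<'E'
def cam(n):
    c=camera_model(n); c['f']=210/np.tan(np.radians(c['vfov'])/2); c['R']=R.from_rotvec(c['attitude']).as_matrix(); return c
def ray(c,u,v,fish=False):
    x,y=(u-c['cx'])/c['f'],(v-c['cy'])/c['f']
    if fish:
        r=np.hypot(x,y); d=np.array([x/r*np.sin(r),y/r*np.sin(r),np.cos(r)]) if r>0 else np.array([0,0,1.])
    else: d=np.array([x,y,1.])
    return c['R']@(d/np.linalg.norm(d))
def onz(c,u,v,z,fish=False):
    d=ray(c,u,v,fish); return c['eye']+d*(z-c['eye'][2])/d[2]
def proj(c,P,fish=False):
    p=c['R'].T@(np.asarray(P)-c['eye'])
    if fish:
        r=np.hypot(p[0],p[1]); th=np.arctan2(r,p[2]); return c['cx']+c['f']*th*p[0]/r, c['cy']+c['f']*th*p[1]/r
    return c['cx']+c['f']*p[0]/p[2], c['cy']+c['f']*p[1]/p[2]
E
python3 - <<'E'
from h import *
t=cv2.imread('pics/top0.png'); s=cv2.imread('pics/side0.png')
a=cv2.resize(t[150:260,150:400],None,fx=3.2,fy=3.2,interpolation=cv2.INTER_CUBIC)
cv2.imwrite('pics/top0c.png',a)
a=cv2.resize(s[130:345,210:360],None,fx=2.75,fy=2.75,interpolation=cv2.INTER_CUBIC)
cv2.imwrite('pics/side0c.png',a)
# wrist too
save('wrist0',snapshot('wrist'))
E
```

```text
(no output)
```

View pics/top0c.png

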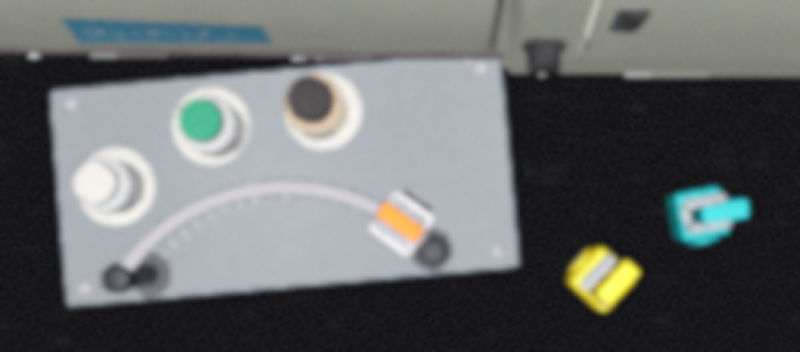

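View pics/side0c.png

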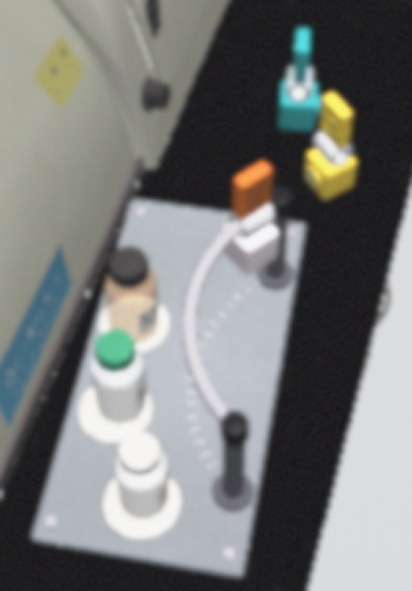

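View pics/wrist0.png

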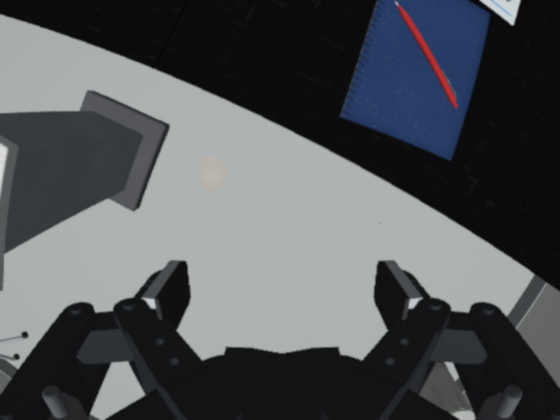

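```bash
cat > m.py <<'E'
from h import *
def blobs(img,lo,hi,amin=15):
    hsv=cv2.cvtColor(img,cv2.COLOR_BGR2HSV); m=cv2.inRange(hsv,lo,hi)
    n,l,st,ce=cv2.connectedComponentsWithStats(m)
    return [(ce[i],st[i]) for i in range(1,n) if st[i][4]>=amin]
E
python3 - <<'E'
from m import *
for n in ['top','side']:
    im=cv2.imread(f'pics/{n}0.png'); c=cam(n)
    print(n)
    for nm,lo,hi,z in [('green',(70,90,60),(85,255,255),.092),('orange',(5,150,120),(16,255,255),.159)]:
        for ce,st in blobs(im,lo,hi): print(nm,ce.round(1),st, onz(c,*ce,z).round(4))
    # dark blobs within plate zone
    g=cv2.cvtColor(im,cv2.COLOR_BGR2HSV)[:,:,2]
    x0,y0,x1,y1=(168,170,312,244) if n=='top' else (228,200,322,333)
    m=np.zeros_like(g); m[y0:y1,x0:x1]=(g[y0:y1,x0:x1]<75)*255
    k,l,st,ce=cv2.connectedComponentsWithStats(m)
    for i in range(1,k):
        if st[i][4]>12: print('dark',ce[i].round(1),st[i],onz(c,*ce[i],.114).round(4))
E
```

```text
top
green [556.7  36.1] [554  33   6   7  39] [ 0.8452 -0.5489  0.092 ]
green [212.5 187.3] [207 182  12  12 116] [0.5111 0.178  0.092 ]
dark [193.6 171.9] [168 170  72   7 286] [0.5403 0.2139 0.114 ]
dark [310.1 186.9] [308 172   4  40  91] [ 0.5129 -0.0268  0.114 ]
dark [168.2 236.7] [168 228   2  16  20] [0.4059 0.263  0.114 ]
dark [193.7 236. ] [190 233   8   6  31] [0.4083 0.2105 0.114 ]
dark [275.  240.3] [208 234 104  10 529] [0.4023 0.0435 0.114 ]
side
green [251.3 256.8] [245 251  13  13 137] [0.5113 0.1851 0.092 ]
orange [300.7 196.4] [295 188  14  20 160] [0.445  0.0586 0.159 ]
dark [279.8 201.7] [258 200  36   6 133] [0.4932 0.0487 0.114 ]
dark [315.6 204.5] [309 200  13  11 119] [0.4176 0.0343 0.114 ]
dark [238.4 253.9] [228 215  35  82 511] [0.5316 0.1989 0.114 ]
dark [314.4 293. ] [ 301  217   21  116 1267] [0.3676 0.2388 0.114 ]
dark [294.7 293.5] [292 281   7  29 135] [0.4021 0.2504 0.114 ]
dark [235.9 331.1] [228 329  22   4  54] [0.4798 0.3493 0.114 ]
```

Run:
```python
from m import *
import json
t=cam('top'); s=cam('side')
def tri(a,b):
    d1=ray(t,*a); d2=ray(s,*b)
    A=np.array([d1,-d2]).T; k=np.linalg.lstsq(A,s['eye']-t['eye'],rcond=None)[0]
    p=t['eye']+k[0]*d1; q=s['eye']+k[1]*d2; return ((p+q)/2).round(4), np.linalg.norm(p-q).round(4)
L=onz(t,187.2,236.9,.114); Rr=onz(t,284.7,228.4,.114)
print(L,Rr,np.linalg.norm(L-Rr))
print(onz(s,295.5,284.5,.114),onz(s,312.2,200.9,.114))
print('tri',tri((187.2,236.9),(295.5,284.5)),tri((284.7,228.4),(312.2,200.9)),'green',tri((212.5,187.3),(251.3,256.8)))
print('caps', 'amber',onz(t,150+311/3.2,150+100/3.2,.096),'white',onz(t,150+93/3.2,150+185/3.2,.082))
y=(L-Rr)/np.linalg.norm(L-Rr); x=np.array([y[1],-y[0],0]); mid=(L+Rr)/2
C=mid-x*.130*np.cos(np.radians(52)); print('C',C,'yaw',np.degrees(np.arctan2(x[1],x[0])))
# rod tracing: radial profile at each angle
im=cv2.imread('pics/top0.png').astype(np.float32)
pts=[]
for a in range(-24,48,4):
    u=np.cos(np.radians(a))*x+np.sin(np.radians(a))*y
    rs=np.arange(.105,.155,.0005); uv=np.array([proj(t,np.append((C+r*u)[:2],.105)) for r in rs],np.float32)
    p=cv2.remap(im,uv[:,:1],uv[:,1:],cv2.INTER_CUBIC)[:,0]
    v=p[:,2]-p[:,0]*.5; w=np.clip(v-np.percentile(v,60),0,None); 
    k=np.argmax(v); sel=abs(np.arange(len(rs))-k)<14; r=(rs*w)[sel].sum()/w[sel].sum()
    pts.append((C+r*u)[:2]); print(a,r.round(4),end='; ')
pts=np.array(pts)
from scipy.optimize import least_squares
f=least_squares(lambda c:np.hypot(*(pts-c[:2]).T)-c[2],[*C[:2],.13],loss='soft_l1',f_scale=.001); print('\nfree',f.x)
f=least_squares(lambda c:np.hypot(*(pts-c[:2]).T)-.13,[*C[:2]],loss='soft_l1',f_scale=.001); print('fixed',f.x)
```

```text
[0.40616736 0.22392665 0.114     ] [0.42688224 0.02405025 0.114     ] 0.2009469638687135
[0.40571348 0.23191156 0.114     ] [0.42711175 0.02677641 0.114     ]
tri (array([0.4065, 0.2264, 0.104 ]), np.float64(0.0013)) (array([0.4272, 0.0241, 0.1108]), np.float64(0.0008)) green (array([0.5128, 0.1797, 0.083 ]), np.float64(0.0019))
caps amber [0.52458126 0.10434123 0.096     ] white [0.46682167 0.25027311 0.082     ]
C [0.33691521 0.11573783 0.114     ] yaw 5.916921295258412
-24 0.1297; -20 0.1299; -16 0.1301; -12 0.1302; -8 0.1301; -4 0.1296; 0 0.1305; 4 0.1305; 8 0.1309; 12 0.153; 16 0.1307; 20 0.1309; 24 0.1313; 28 0.1315; 32 0.1518; 36 0.1508; 40 0.1521; 44 0.1322; 
free [0.23046726 0.11889581 0.23562814]
fixed [0.33733472 0.11947154]
```

Run:
```python
from m import *
t=cam('top'); s=cam('side')
def tri(a,b):
    d1=ray(t,*a); d2=ray(s,*b)
    A=np.array([d1,-d2]).T; k=np.linalg.lstsq(A,s['eye']-t['eye'],rcond=None)[0]
    p=t['eye']+k[0]*d1; q=s['eye']+k[1]*d2; return ((p+q)/2).round(4), np.linalg.norm(p-q).round(4)
for n in ['top','side']:
    im=cv2.imread(f'pics/{n}0.png')
    for nm,lo,hi in [('blue',(95,130,80),(108,255,255)),('yel',(22,80,120),(32,255,255)),('orange',(3,140,150),(18,255,255))]:
        for ce,st in blobs(im,lo,hi,8): print(n,nm,ce.round(1),st)
print('knob',tri((320.5,167.5),(266,165)))
print('yellow',tri((255,142),(231.5,155.5)))
print('blue',tri((202,160),(221.5,251)))
for v in (165,): print('edge',onz(t,200,v,0.0),onz(t,200,v,0.1))
st=readout.state(); M=R.from_rotvec(st['orientation']).as_matrix(); print('jaw yaw',np.degrees(np.arctan2(M[1,0],M[0,0])),M.round(2), st['clock'])
w=camera_model('wrist'); print('cam in tool',M.T@(w['eye']-st['ee_pos']))
```

```text
top blue [174.5 158.5] [172 157   5   5  15]
top blue [188.8 158.9] [182 158  14   4  32]
top blue [204.3 159.9] [203 159   4   3   9]
top blue [217.9 159.9] [216 159   5   3  14]
top blue [227.3 160.1] [224 159   8   3  20]
top blue [550.1 167.8] [548 163   5   9  16]
top blue [545.1 166.2] [543 165   5   4   9]
top blue [556.2 168.7] [554 166   6   7  30]
top blue [550.5 177.4] [540 170  20  17  90]
top blue [543.2 185.8] [542 182   4   9  20]
top blue [551.1 202.5] [542 191  18  24 142]
top blue [554.  229.1] [547 215  13  29 129]
top blue [554.7 247.4] [551 245   9   6  22]
top yel [254.1 141.3] [242 135  25  14 258]
top yel [337.8 236.7] [327 227  23  21 261]
top orange [274.6 218.7] [269 214  12  10  42]
side blue [288.4   0.4] [284   0   8   3  11]
side blue [278.4  21.1] [271  16  16  12 156]
side yel [231.1 155.8] [223 145  16  22 206]
side yel [331.9 172.2] [326 163  13  20 172]
side yel [329.2 192.3] [321 183  19  19 219]
side orange [301.4 193.5] [295 188  14  12  93]
knob (array([ 0.5549, -0.0475,  0.1136]), np.float64(0.0029))
yellow (array([0.576 , 0.0792, 0.2571]), np.float64(0.0021))
blue (array([0.5671, 0.1986, 0.1082]), np.float64(0.0018))
edge [0.57140318 0.22417243 0.        ] [0.55689591 0.20388796 0.1       ]
jaw yaw -63.53954507974251 [[ 0.45 -0.9  -0.  ]
 [-0.9  -0.45  0.  ]
 [-0.    0.   -1.  ]] 0.15
cam in tool [ 0.00068601 -0.06735259 -0.18051861]
```

{"api": "step_arm", "payload": {
  "plan": [
    {"dx":3,"dy":3.5,"dz":2,"turn":0},
    {"dx":5.5,"dy":7.5,"dz":4,"turn":0.04},
    {"dx":8,"dy":12,"dz":6,"turn":0.1},
    {"dx":10,"dy":16.5,"dz":7,"turn":0.15},
    {"dx":12,"dy":21,"dz":7,"turn":0.2},
    {"dx":14,"dy":25.5,"dz":7,"turn":0.25},
    {"dx":15,"dy":30,"dz":7,"turn":0.3},
    {"dx":16,"dy":34.5,"dz":7,"turn":0.35},
    {"dx":16.5,"dy":39,"dz":7,"turn":0.4},
    {"dx":16.5,"dy":44,"dz":7,"turn":0.45},
    {"dx":16.5,"dy":49,"dz":7,"turn":0.5},
    {"dx":16.5,"dy":54,"dz":7,"turn":0.51}
  ]
}}

```text
$.plan[0]: bad value
```

{"api": "step_arm", "payload": {
  "plan": [
    {"dy":3,"jaw":6},
    {"dy":6.5,"jaw":6},
    {"dy":6.5,"jaw":6},
    {"dy":6.5,"jaw":6}
  ]
}}

```text
$.plan[0]: bad value
```

{"api": "step_arm", "payload": {
  "plan": [
    {"jaw":8.5,"dx":3,"dy":3.5,"dz":2,"turn":0},
    {"jaw":8.5,"dx":5.5,"dy":7.5,"dz":4,"turn":0.04},
    {"jaw":8.5,"dx":8,"dy":12,"dz":6,"turn":0.1},
    {"jaw":8.5,"dx":10,"dy":16.5,"dz":7,"turn":0.15},
    {"jaw":8,"dx":12,"dy":21,"dz":7,"turn":0.2},
    {"jaw":8,"dx":14,"dy":25.5,"dz":7,"turn":0.25},
    {"jaw":7,"dx":15,"dy":30,"dz":7,"turn":0.3},
    {"jaw":7,"dx":16,"dy":34.5,"dz":7,"turn":0.35},
    {"jaw":6,"dx":16.5,"dy":39,"dz":7,"turn":0.4},
    {"jaw":6,"dx":16.5,"dy":44,"dz":7,"turn":0.45},
    {"jaw":6,"dx":16.5,"dy":49,"dz":7,"turn":0.5},
    {"jaw":6,"dx":16.5,"dy":54,"dz":7,"turn":0.51}
  ]
}}

```text
clock: 1.35
ee_pos: [0.443, -0.0177, 0.2633]
orientation: [3.002, -0.924, 0.0]
wrist_force: [1.9, 0.2, -0.0]
finger_gap: 0.0602
```

{"api": "step_arm", "payload": {
  "plan": [
    {"jaw":6,"dx":0,"dy":3,"dz":0,"turn":0},
    {"jaw":6,"dx":0,"dy":6.5,"dz":0,"turn":0},
    {"jaw":6,"dx":0,"dy":6.5,"dz":0,"turn":0},
    {"jaw":6,"dx":0,"dy":6.5,"dz":0,"turn":0}
  ]
}}

```text
clock: 1.75
ee_pos: [0.4433, 0.0458, 0.2631]
orientation: [3.002, -0.925, -0.0]
wrist_force: [-0.6, -0.4, -0.5]
finger_gap: 0.0602
```

Run:
```python
from m import *
import pickle
st=readout.state(); c=cam('wrist'); im=snapshot('wrist'); save('w1',im); pickle.dump((st,c),open('w1.pkl','wb'))
print(st)
```

```text
{'clock': 1.75, 'q': array([ 0.17645302,  0.17697612, -0.47022999,  1.93635657,  0.09214632,
        1.04924912, -0.93108571]), 'qvel': array([ 0.02860304,  0.00063954,  0.02095606,  0.00182066,  0.00406088,
       -0.00069303,  0.00845822]), 'effort': array([ -2.69102052, -55.16208529,  -4.28267822, -37.78776526,
        -0.16789183,  -0.0641517 ,  -0.38116856]), 'ee_pos': array([0.4433146 , 0.04582976, 0.26308431]), 'orientation': array([ 3.00222759e+00, -9.24765540e-01, -3.52601718e-04]), 'wrist_force': array([-0.60266379, -0.44266759, -0.52706351]), 'moment': array([-0.0599384 ,  0.00525248,  0.01981679]), 'finger_gap': 0.060158935628598136}
```

View pics/w1.png

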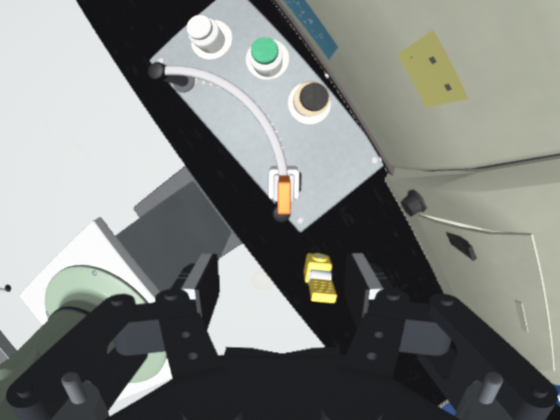

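The wrist view shows the caps at about (200,27) white, (264,50) green and (313,97) amber. The orange grip is at (284,192), the left post top at (157,71), and the right post is hidden behind the head.

Run:
```python
from m import *
im=cv2.imread('pics/w1.png')
a=cv2.resize(im[10:235,140:390],None,fx=2.6,fy=2.6,interpolation=cv2.INTER_CUBIC)
cv2.imwrite('pics/w1c.png',a)
```

```text
(no output)
```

View pics/w1c.png

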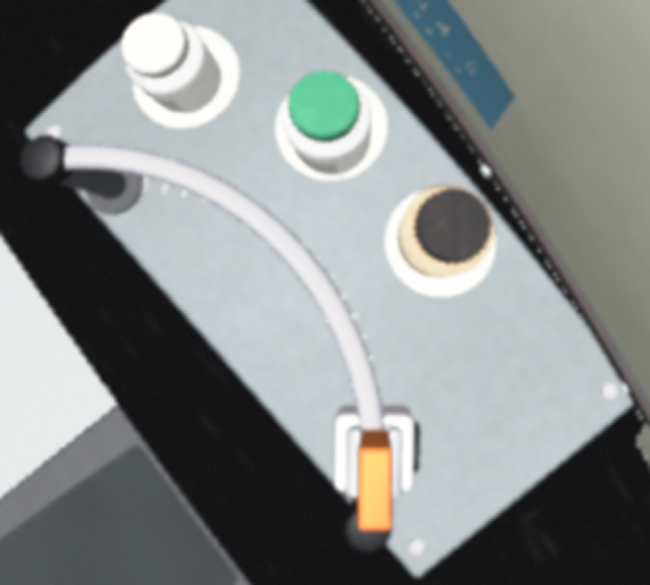

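```bash
cat > fit.py <<'E'
from m import *
import pickle
from scipy.optimize import least_squares
def rodfit(name,C0,yaw,a0,a1):
    st,c=pickle.load(open(name+'.pkl','rb')); im=cv2.imread(f'pics/{name}.png').astype(np.float32)
    pts=[];aa=[]
    for a in np.arange(a0,a1,3):
        th=np.radians(a)+yaw; u=np.array([np.cos(th),np.sin(th)])
        rs=np.arange(.116,.146,.0005); uv=np.array([proj(c,np.append(C0+r*u,.105),True) for r in rs],np.float32)
        p=cv2.remap(im,uv[:,:1],uv[:,1:],cv2.INTER_CUBIC)[:,0]
        g=p[:,2]-0.0*p[:,0]; g=cv2.GaussianBlur(g[:,None],(1,5),0)[:,0]
        d=np.gradient(g); i=np.argmax(d); j=i+np.argmin(d[i:i+40]); 
        w=rs[j]-rs[i]
        if .007<w<.013: pts.append(C0+(rs[i]+rs[j])/2*u); aa.append((a,round(w*1e3,1)))
    pts=np.array(pts)
    f=least_squares(lambda q:np.hypot(*(pts-q[:2]).T)-q[2],[*C0,.13],loss='soft_l1',f_scale=.0007)
    g=least_squares(lambda q:np.hypot(*(pts-q[:2]).T)-.13,[*C0],loss='soft_l1',f_scale=.0007)
    print(aa); print('free',f.x.round(4),'fix',g.x.round(4),'res mm',(g.fun*1e3).round(1))
    return c,f.x,g.x
E
python3 - <<'E'
from fit import *
c,f,g=rodfit('w1',np.array([.337,.1175]),np.radians(5.9),-28,50)
pix=lambda u,v:(140+u/2.6,10+v/2.6)
L=onz(c,*pix(42,159),.114,True); print('L post',L.round(4))
Rr=onz(c,*pix(368,532),.114,True); print('R post',Rr.round(4))
im=cv2.imread('pics/w1.png')
G=[]
for ce,s in blobs(im,(70,90,60),(85,255,255)): G=onz(c,*ce,.092,True);print('green',ce,s,G.round(4))
G2=onz(c,*pix(325,104),.092,True);print('G2',G2.round(4))
A=onz(c,*pix(454,226),.096,True);W=onz(c,*pix(153,45),.082,True); print('A',A.round(4),'W',W.round(4))
co=[onz(c,*pix(*p),.159,True) for p in [(360,448),(391,446),(391,529),(359,531)]]
co=np.array(co); O=co.mean(0); print('grip',O.round(4),'size',np.linalg.norm(co[1]-co[0]),np.linalg.norm(co[2]-co[1]))
ax=(co[0]+co[1]-co[2]-co[3]); print('grip yaw (x)',np.degrees(np.arctan2(-ax[0],ax[1])))
for C in (f[:2],g):
    for n,P in [('L',L),('R',Rr),('G',G),('G2',G2),('A',A),('W',W),('O',O)]:
        d=P[:2]-C; print(n,np.hypot(*d).round(4),np.degrees(np.arctan2(d[1],d[0])).round(2),end=' | ')
    print()
E
```

```text
[(np.int64(-28), np.float64(7.5)), (np.int64(-25), np.float64(7.5)), (np.int64(-22), np.float64(7.0)), (np.int64(-19), np.float64(7.5)), (np.int64(-16), np.float64(7.5)), (np.int64(-13), np.float64(7.5)), (np.int64(-10), np.float64(7.5)), (np.int64(-7), np.float64(7.0)), (np.int64(-4), np.float64(7.5)), (np.int64(-1), np.float64(7.5)), (np.int64(2), np.float64(7.5)), (np.int64(5), np.float64(7.0)), (np.int64(8), np.float64(7.5)), (np.int64(11), np.float64(7.5)), (np.int64(14), np.float64(7.5)), (np.int64(17), np.float64(7.5)), (np.int64(20), np.float64(7.0)), (np.int64(23), np.float64(7.5)), (np.int64(26), np.float64(8.0)), (np.int64(29), np.float64(8.0)), (np.int64(32), np.float64(7.5)), (np.int64(35), np.float64(8.5)), (np.int64(38), np.float64(9.0)), (np.int64(41), np.float64(9.0)), (np.int64(44), np.float64(8.5)), (np.int64(47), np.float64(9.5))]
free [0.3381 0.1171 0.1285] fix [0.3366 0.1167] res mm [-0.2 -0.1 -0.3 -0.   0.   0.1  0.1 -0.1  0.2  0.2 -0.2  0.1 -0.1 -0.1
 -0.1 -0.1  0.2  0.5  0.3  0.3  0.1  0.1 -0.2 -0.1 -0.4 -0.4]
L post [0.4064 0.2245 0.114 ]
R post [0.4271 0.0219 0.114 ]
green [264.19512195  50.12382739] [252  38  26  26 533] [0.5107 0.1775 0.092 ]
G2 [0.5115 0.1771 0.092 ]
A [0.5255 0.1046 0.096 ] W [0.4681 0.2474 0.082 ]
grip [0.4453 0.0441 0.159 ] size 0.010621209898833622 0.029517232398852327
grip yaw (x) -34.46864439398599
L 0.1272 57.55 | R 0.1303 -46.96 | G 0.1828 19.28 | G2 0.1834 19.09 | A 0.1878 -3.84 | W 0.184 45.07 | O 0.1297 -34.28 | 
L 0.1284 57.07 | R 0.1311 -46.34 | G 0.1844 19.24 | G2 0.185 19.05 | A 0.1893 -3.68 | W 0.1854 44.83 | O 0.1307 -33.74 |
```

{"api": "step_arm", "payload": {
  "plan": [
    {"jaw":5.5,"dx":0.2,"dy":-0.15,"dz":-4,"turn":0},
    {"jaw":5,"dx":0.2,"dy":-0.15,"dz":-8,"turn":0},
    {"jaw":5,"dx":0.2,"dy":-0.15,"dz":-11,"turn":0},
    {"jaw":5,"dx":0.2,"dy":-0.15,"dz":-13,"turn":0},
    {"jaw":5,"dx":0.2,"dy":-0.15,"dz":-14,"turn":0},
    {"jaw":5,"dx":0.2,"dy":-0.15,"dz":-14,"turn":0},
    {"jaw":5,"dx":0.2,"dy":-0.15,"dz":-14,"turn":0}
  ]
}}

```text
clock: 2.5
ee_pos: [0.4459, 0.0436, 0.1239]
orientation: [-3.001, 0.928, -0.001]
wrist_force: [0.3, -0.7, 0.1]
finger_gap: 0.0502
```

Run:
```python
from m import *
import pickle
st=readout.state(); c=cam('wrist'); im=snapshot('wrist'); save('w2',im); pickle.dump((st,c),open('w2.pkl','wb'))
print(st['ee_pos'])
```

```text
[0.44589699 0.04362069 0.12390639]
```

View pics/w2.png

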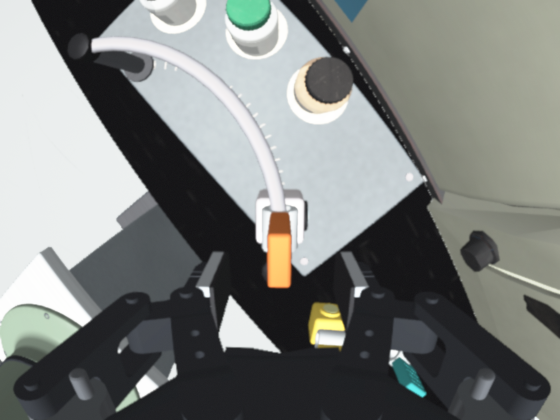

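Run:
```python
from fit import *
c,f,g=rodfit('w2',np.array([.337,.1175]),np.radians(5.9),-28,46)
im=cv2.imread('pics/w2.png')
for ce,s in blobs(im,(70,90,60),(85,255,255)): G=onz(c,*ce,.092,True);print('green',ce,s,G.round(4))
for C in (f[:2],g):
    d=G[:2]-C; print(np.hypot(*d),np.degrees(np.arctan2(d[1],d[0])))
co=np.array([onz(c,*p,.159,True) for p in [(269,233),(291,233),(290.5,287),(268.5,287)]]); print(co.mean(0))
```

```text
[(np.int64(-28), np.float64(8.5)), (np.int64(-25), np.float64(7.5)), (np.int64(-22), np.float64(7.5)), (np.int64(-19), np.float64(7.5)), (np.int64(-16), np.float64(7.5)), (np.int64(-13), np.float64(7.5)), (np.int64(-10), np.float64(9.0)), (np.int64(-7), np.float64(7.5)), (np.int64(-4), np.float64(8.0)), (np.int64(-1), np.float64(8.0)), (np.int64(2), np.float64(7.5)), (np.int64(5), np.float64(8.0)), (np.int64(8), np.float64(7.5)), (np.int64(11), np.float64(8.0)), (np.int64(14), np.float64(7.5)), (np.int64(17), np.float64(8.0)), (np.int64(20), np.float64(8.0)), (np.int64(26), np.float64(10.0)), (np.int64(29), np.float64(8.5)), (np.int64(32), np.float64(8.5)), (np.int64(35), np.float64(10.5)), (np.int64(38), np.float64(9.0)), (np.int64(41), np.float64(9.0))]
free [0.3381 0.1168 0.1286] fix [0.3366 0.1165] res mm [-0.3 -0.2 -0.1 -0.1 -0.   0.  10.3  0.1 -0.1 -0.  -0.2  0.1 -0.1  0.2
 -0.   0.3  0.3 -0.6  0.2  0.2 -0.8 -0.   0. ]
green [248.07465438  12.55668203] [ 226    0   44   30 1085] [0.5083 0.1734 0.092 ]
0.17940689886093628 18.373386066068647
0.18090846975405156 18.323986921477964
[0.44592808 0.0449941  0.159     ]
```

{"api": "step_arm", "payload": {
  "squeeze": 25,
  "plan": [
    {"jaw":3,"dx":0,"dy":0,"dz":0,"turn":0},
    {"jaw":0.8,"dx":0,"dy":0,"dz":0,"turn":0},
    {"jaw":0.8,"dx":0,"dy":0,"dz":0,"turn":0},
    {"jaw":0.8,"dx":0,"dy":0,"dz":0,"turn":0},
    {"jaw":0.8,"dx":0,"dy":0,"dz":0,"turn":0},
    {"jaw":0.8,"dx":0,"dy":0,"dz":0,"turn":0}
  ]
}}

```text
clock: 3.15
ee_pos: [0.4455, 0.044, 0.1232]
orientation: [-3.002, 0.927, 0.0]
wrist_force: [-0.4, 0.2, 0.3]
finger_gap: 0.008
```

Run:
```python
from m import *
import pickle
st=readout.state(); c=cam('wrist'); im=snapshot('wrist'); save('w3',im); pickle.dump((st,c),open('w3.pkl','wb'))
print(st['ee_pos'],st['finger_gap'])
save('side3',cv2.resize(snapshot('side')[130:345,210:360],None,fx=2.75,fy=2.75,interpolation=cv2.INTER_CUBIC))
```

```text
[0.44545506 0.04396296 0.12320974] 0.007953651225377481
```

View pics/w3.png

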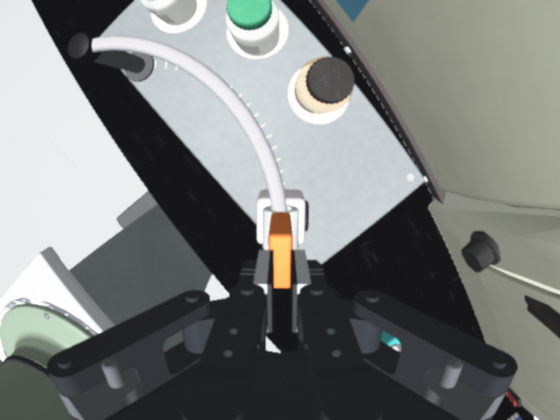

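View pics/side3.png

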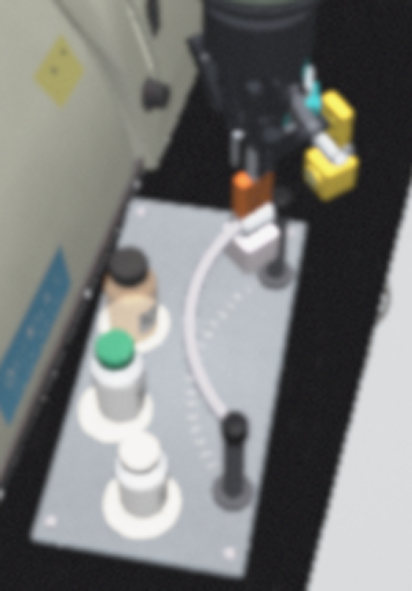

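Run:
```python
from fit import *
st,c=pickle.load(open('w3.pkl','rb')); M=R.from_rotvec(st['orientation']).as_matrix()
def T(x,y,z): return np.round(proj(c,st['ee_pos']+M@np.array([x,y,z]),True),1)
for z in (0,-.019,-.036): print(z,[T(x,y,z) for x in (-.006,-.004,.004,.006) for y in (-.011,.011)])
im=cv2.imread('pics/w3.png'); cv2.imwrite('pics/w3c.png',cv2.resize(im[200:360,200:360],None,fx=3.7,fy=3.7,interpolation=cv2.INTER_CUBIC))
t=cam('top'); s=cam('side')
for z in (.117,.138,.159): print(z,onz(s,300.7,196.4,z).round(4),onz(t,275.3,219.4,z).round(4))
```

```text
0 [array([271. , 220.5]), array([271.4, 255.3]), array([274.4, 220.5]), array([274.7, 255.3]), array([288.2, 220.5]), array([287.9, 255.3]), array([291.6, 220.5]), array([291.3, 255.3])]
-0.019 [array([269.8, 231.2]), array([270.3, 269. ]), array([273.6, 231.2]), array([274., 269.]), array([288.9, 231.2]), array([288.6, 269. ]), array([292.7, 231.2]), array([292.2, 269. ])]
-0.036 [array([268.6, 242.9]), array([269.3, 283.6]), array([272.8, 242.9]), array([273.3, 283.6]), array([289.6, 242.9]), array([289.2, 283.6]), array([293.8, 242.9]), array([293.2, 283.6])]
0.117 [0.4536 0.0241 0.117 ] [0.445  0.0436 0.117 ]
0.138 [0.4492 0.0414 0.138 ] [0.4447 0.0434 0.138 ]
0.159 [0.4449 0.0587 0.159 ] [0.4445 0.0431 0.159 ]
```

View pics/w3c.png

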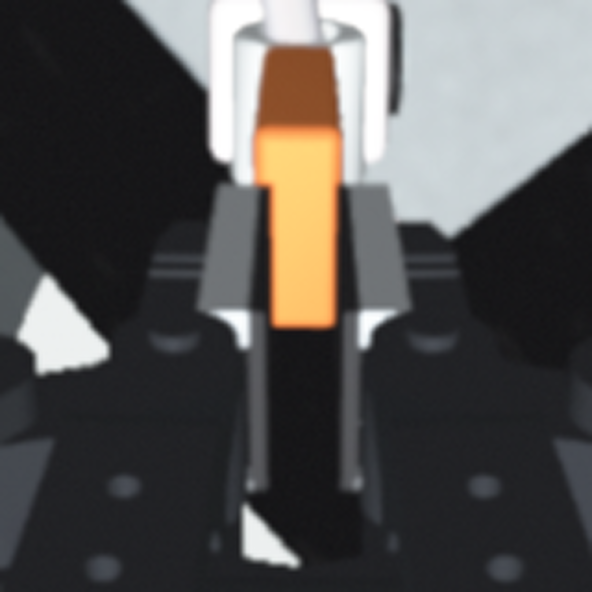

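The gap closed to exactly the 8 mm I commanded. The pads' image scale (2.2 px/mm, tips at row 250) also puts the fingertips above the grip top, so they aren't holding it. I'll open, descend in small steps while watching the force, and look again.

{"api": "step_arm", "payload": {
  "plan": [
    {"jaw":5,"dx":0,"dy":0,"dz":0,"turn":0},
    {"jaw":5,"dx":0,"dy":0,"dz":0,"turn":0},
    {"jaw":5,"dx":0,"dy":0,"dz":0,"turn":0},
    {"jaw":5,"dx":0,"dy":0,"dz":-1,"turn":0},
    {"jaw":5,"dx":0,"dy":0,"dz":-2,"turn":0},
    {"jaw":5,"dx":0,"dy":0,"dz":-2,"turn":0}
  ]
}}

```text
clock: 3.85
ee_pos: [0.4445, 0.0439, 0.1016]
orientation: [3.001, -0.926, -0.004]
wrist_force: [0.5, 0.2, -0.5]
finger_gap: 0.0499
```

Run:
```python
from m import *
import pickle
st=readout.state(); c=cam('wrist'); im=snapshot('wrist'); save('w4',im); pickle.dump((st,c),open('w4.pkl','wb'))
print(st['ee_pos'],st['finger_gap'],st['wrist_force'])
s=snapshot('side'); save('side4',cv2.resize(s[160:260,260:360],None,fx=5,fy=5,interpolation=cv2.INTER_CUBIC))
```

```text
[0.44450389 0.04385652 0.10161082] 0.04985457414415407 [ 0.51325231  0.24655769 -0.52273228]
```

View pics/w4.png

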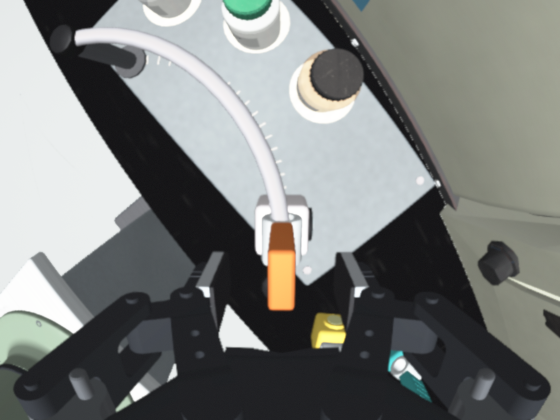

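View pics/side4.png

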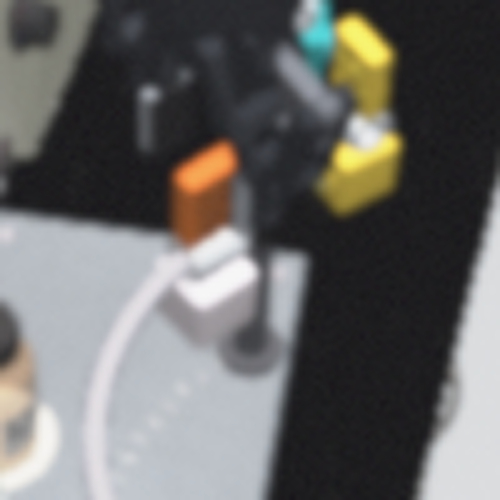

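The fingers now straddle the grip with no force, tips about 1 cm below its top. I'll go 2 cm deeper and close.

{"api": "step_arm", "payload": {
  "squeeze": 25,
  "plan": [
    {"jaw":5,"dx":0,"dy":0,"dz":-1,"turn":0},
    {"jaw":5,"dx":0,"dy":0,"dz":-1.8,"turn":0},
    {"jaw":5,"dx":0,"dy":0,"dz":-1.8,"turn":0},
    {"jaw":3,"dx":0,"dy":0,"dz":-1.8,"turn":0},
    {"jaw":0.4,"dx":0,"dy":0,"dz":-1.8,"turn":0},
    {"jaw":0.4,"dx":0,"dy":0,"dz":-1.8,"turn":0},
    {"jaw":0.4,"dx":0,"dy":0,"dz":-1.8,"turn":0},
    {"jaw":0.4,"dx":0,"dy":0,"dz":-1.8,"turn":0},
    {"jaw":0.4,"dx":0,"dy":0,"dz":-1.8,"turn":0}
  ]
}}

```text
clock: 4.85
ee_pos: [0.4454, 0.0441, 0.0854]
orientation: [-3.002, 0.927, -0.0]
wrist_force: [-4.2, 2.3, 6.8]
finger_gap: 0.0116
```

Run:
```python
from m import *
import pickle
st=readout.state(); c=cam('wrist'); im=snapshot('wrist'); save('w5',im); pickle.dump((st,c),open('w5.pkl','wb'))
print(st['ee_pos'],st['finger_gap'],st['wrist_force'])
```

```text
[0.44541316 0.04410167 0.08543054] 0.011612647173419316 [-4.17181243  2.32270037  6.81583611]
```

View pics/w5.png

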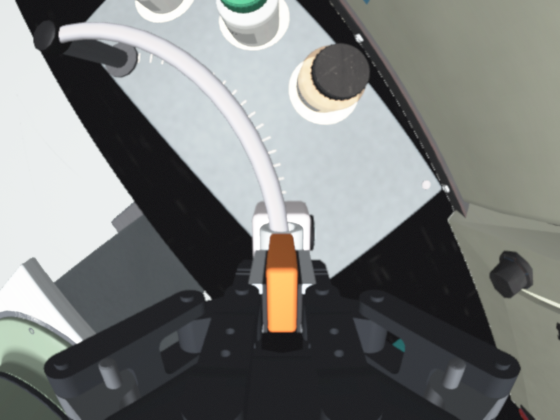

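Run:
```python
import numpy as np
C=np.array([.3373,.1167]); P0=np.array([.4454,.0441]); d=P0-C; r=np.hypot(*d); t0=np.arctan2(d[1],d[0])
for k in range(0,60,4):
    t=t0+np.radians(k); p=C+r*np.array([np.cos(t),np.sin(t)])-P0
    print(k,(p*100).round(2),np.radians(k).round(3))
```

```text
0 [ 0. -0.] 0.0
4 [0.48 0.77] 0.07
8 [0.91 1.58] 0.14
12 [1.27 2.41] 0.209
16 [1.58 3.26] 0.279
20 [1.83 4.14] 0.349
24 [2.02 5.02] 0.419
28 [2.14 5.92] 0.489
32 [2.2  6.83] 0.559
36 [2.2  7.74] 0.628
40 [2.14 8.65] 0.698
44 [2.01 9.55] 0.768
48 [ 1.82 10.44] 0.838
52 [ 1.57 11.31] 0.908
56 [ 1.25 12.16] 0.977
```

{"api": "step_arm", "payload": {
  "plan": [
    {"jaw":0.4,"dx":0,"dy":0,"dz":0.15,"turn":0},
    {"jaw":0.4,"dx":0.48,"dy":0.77,"dz":0.15,"turn":0.07},
    {"jaw":0.4,"dx":0.91,"dy":1.58,"dz":0.15,"turn":0.14},
    {"jaw":0.4,"dx":0.91,"dy":1.58,"dz":0.15,"turn":0.14}
  ]
}}

```text
clock: 5.3
ee_pos: [0.4551, 0.0605, 0.0868]
orientation: [-3.059, 0.711, -0.001]
wrist_force: [-0.7, -0.3, -1.3]
finger_gap: 0.0114
```

{"api": "step_arm", "payload": {
  "plan": [
    {"jaw":0.4,"dx":0.36,"dy":0.83,"dz":0,"turn":0.07},
    {"jaw":0.4,"dx":0.67,"dy":1.68,"dz":0,"turn":0.14},
    {"jaw":0.4,"dx":0.92,"dy":2.56,"dz":0,"turn":0.21},
    {"jaw":0.4,"dx":1.11,"dy":3.44,"dz":0,"turn":0.28},
    {"jaw":0.4,"dx":1.11,"dy":3.44,"dz":0,"turn":0.28}
  ]
}}

```text
clock: 5.8
ee_pos: [0.4657, 0.0947, 0.0867]
orientation: [-3.129, 0.28, 0.0]
wrist_force: [-0.4, -0.5, -1.7]
finger_gap: 0.0118
```

{"api": "step_arm", "payload": {
  "plan": [
    {"jaw":0.4,"dx":0.12,"dy":0.9,"dz":0,"turn":0.07},
    {"jaw":0.4,"dx":0.18,"dy":1.81,"dz":0,"turn":0.14},
    {"jaw":0.4,"dx":0.18,"dy":2.72,"dz":0,"turn":0.21},
    {"jaw":0.4,"dx":0.12,"dy":3.63,"dz":0,"turn":0.28},
    {"jaw":0.4,"dx":-0.01,"dy":4.53,"dz":0,"turn":0.35},
    {"jaw":0.4,"dx":-0.01,"dy":4.53,"dz":0,"turn":0.35}
  ]
}}

```text
clock: 6.4
ee_pos: [0.4652, 0.1396, 0.0866]
orientation: [-3.13, -0.267, 0.0]
wrist_force: [0.1, -0.3, -1.8]
finger_gap: 0.0121
```

Run:
```python
from m import *
import pickle
st=readout.state(); c=cam('wrist'); im=snapshot('wrist'); save('w6',im); pickle.dump((st,c),open('w6.pkl','wb'))
print(st['ee_pos'],st['orientation'],st['wrist_force'],st['q'],st['clock'])
save('top6',snapshot('top')); save('side6',snapshot('side'))
t=cv2.imread('pics/top6.png'); s=cv2.imread('pics/side6.png')
cv2.imwrite('pics/side6c.png',cv2.resize(s[190:340,220:330],None,fx=4,fy=4,interpolation=cv2.INTER_CUBIC))
```

```text
[0.46522021 0.13960766 0.08663928] [-3.13006429e+00 -2.66606837e-01  4.43136530e-04] [ 0.13500123 -0.27763162 -1.80025708] [ 0.04252099  0.51904848 -0.59689425  2.03220404  0.43781822  0.71682337
 -0.65995019] 6.4
```

View pics/w6.png

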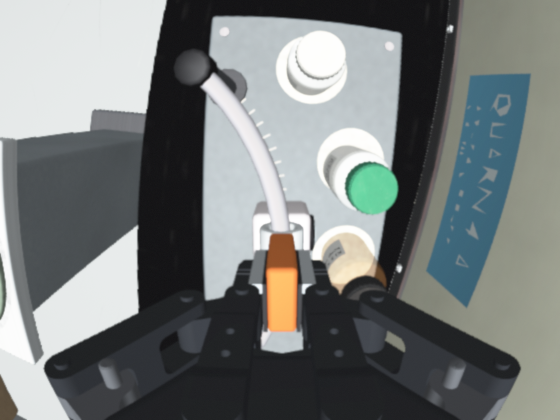

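View pics/side6c.png

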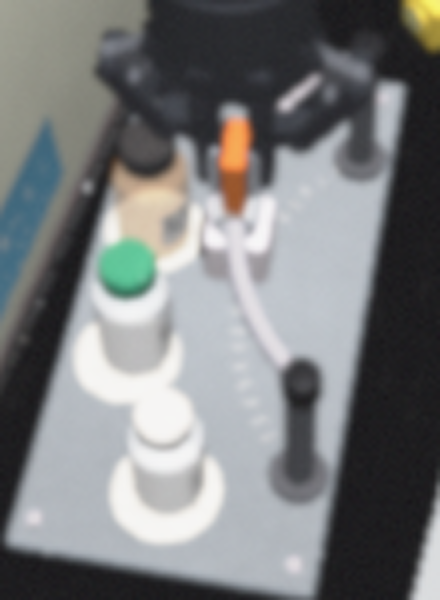

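Run:
```python
from fit import *
C0=np.array([.3373,.1167])
c,f,g=rodfit('w6',C0,np.radians(5),10,46)
im=cv2.imread('pics/w6.png')
def rep(n,P):
    d=P[:2]-C0; print(n,P.round(4),'r',np.hypot(*d).round(4),'ang',np.degrees(np.arctan2(d[1],d[0])).round(2))
for ce,s in blobs(im,(70,90,60),(85,255,255)): print(ce,s); rep('green',onz(c,*ce,.092,True))
for n in ['w1','w6']:
    st,cc=pickle.load(open(n+'.pkl','rb')); i2=cv2.imread(f'pics/{n}.png'); hsv=cv2.cvtColor(i2,cv2.COLOR_BGR2HSV)
    m=cv2.inRange(hsv,(70,90,60),(85,255,255)); ct=max(cv2.findContours(m,0,1)[0],key=cv2.contourArea)
    e=cv2.fitEllipse(ct); print(n,e); rep('cap ell',onz(cc,*e[0],.09,True))
cv2.imwrite('pics/w6c.png',cv2.resize(im[110:250,290:430],None,fx=4.2,fy=4.2,interpolation=cv2.INTER_CUBIC))
im=cv2.imread('pics/w1.png')
cv2.imwrite('pics/w1d.png',cv2.resize(im[20:90,230:310],None,fx=7,fy=7,interpolation=cv2.INTER_CUBIC))
```

```text
[(np.int64(13), np.float64(10.0)), (np.int64(16), np.float64(8.5)), (np.int64(19), np.float64(7.5)), (np.int64(22), np.float64(7.5)), (np.int64(25), np.float64(7.5)), (np.int64(28), np.float64(7.5)), (np.int64(31), np.float64(7.5)), (np.int64(34), np.float64(7.5)), (np.int64(37), np.float64(7.5)), (np.int64(40), np.float64(7.5))]
free [0.2714 0.0699 0.2098] fix [0.3374 0.1153] res mm [ 9.8 -0.3 -0.3 -0.2 -0.1 -0.1 -0.   0.   0.1  0.2]
[371.89463782 187.84148636] [ 346  162   53   52 2126]
green [0.5095 0.1795 0.092 ] r 0.1833 ang 20.05
w1 ((264.20037841796875, 50.13209533691406), (24.892194747924805, 25.435466766357422), 123.43524932861328)
cap ell [0.5108 0.1779 0.09  ] r 0.184 ang 19.43
w6 ((371.8979797363281, 187.840087890625), (49.58982849121094, 52.776363372802734), 117.84677124023438)
cap ell [0.5101 0.1792 0.09  ] r 0.1838 ang 19.9
```

View pics/w6c.png

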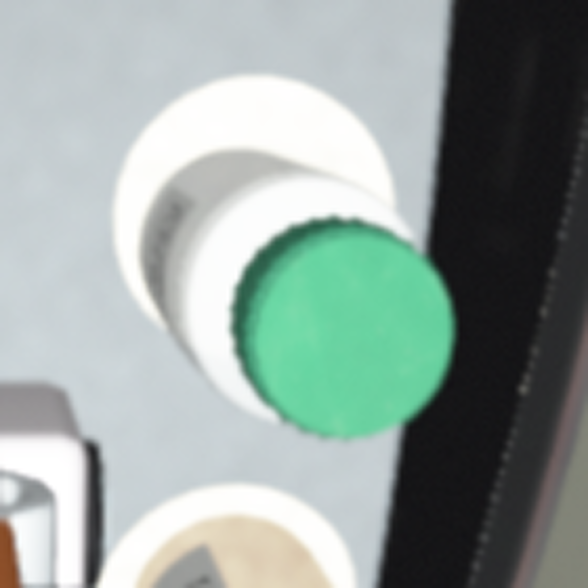

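View pics/w1d.png

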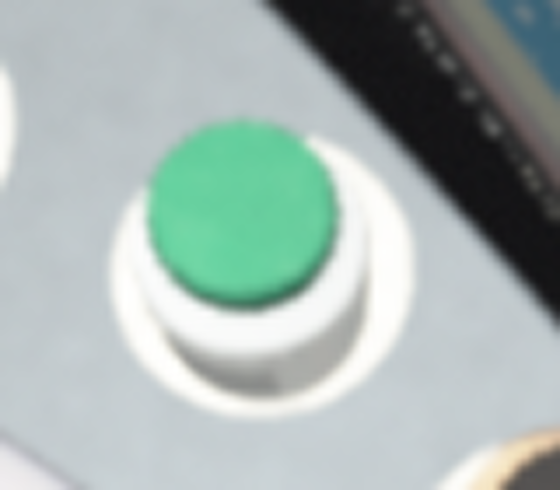

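Run:
```python
from fit import *
Cs=[np.array([.3373,.1167])]
def rep(n,P):
    for C0 in Cs:
        d=P[:2]-C0; print(n,P.round(4),'r',np.hypot(*d).round(4),'ang',np.degrees(np.arctan2(d[1],d[0])).round(2))
for n,cap,disc in [('w1',(264.6,50.3),(267.4,58.3)),('w6',(373.6,188.1),(350.5,160.7))]:
    st,c=pickle.load(open(n+'.pkl','rb'))
    rep(n+' cap',onz(c,*cap,.092,True)); rep(n+' disc',onz(c,*disc,.0065,True))
t=cam('top'); s=cam('side')
rep('top disc',onz(t,150+212/3.2,150+126/3.2,.0065)); rep('side disc',onz(s,210+116/2.75,130+401/2.75,.0065))
# w6: tool axis/ carriage direction; rod points & angle: 
st,c=pickle.load(open('w6.pkl','rb'))
d1=ray(pickle.load(open('w1.pkl','rb'))[1],264.6,50.3,True);e1=pickle.load(open('w1.pkl','rb'))[1]['eye']
d2=ray(c,373.6,188.1,True);k=np.linalg.lstsq(np.array([d1,-d2]).T,c['eye']-e1,rcond=None)[0]
rep('tri cap',e1+k[0]*d1); print(e1+k[0]*d1,c['eye']+k[1]*d2)
d1=ray(pickle.load(open('w1.pkl','rb'))[1],267.4,58.3,True)
d2=ray(c,350.5,160.7,True);k=np.linalg.lstsq(np.array([d1,-d2]).T,c['eye']-e1,rcond=None)[0]
print('disc',e1+k[0]*d1,c['eye']+k[1]*d2)
# posts in w6
print('Lpost',onz(c,194,68,.114,True))
```

```text
w1 cap [0.5109 0.1771 0.092 ] r 0.1838 ang 19.18
w1 disc [0.5148 0.1841 0.0065] r 0.1899 ang 20.78
w6 cap [0.5105 0.1796 0.092 ] r 0.1843 ang 19.95
w6 disc [0.5138 0.1855 0.0065] r 0.1894 ang 21.31
top disc [0.5139 0.1836 0.0065] r 0.1889 ang 20.74
side disc [0.5167 0.1806 0.0065] r 0.1904 ang 19.6
tri cap [0.5114 0.1782 0.0866] r 0.1846 ang 19.47
[0.51137141 0.17824701 0.0865667 ] [0.51219912 0.1787945  0.08675452]
disc [0.51527886 0.1851769  0.00070886] [0.51514133 0.18509714 0.00068319]
Lpost [0.40779562 0.22592791 0.114     ]
```

{"api": "step_arm", "payload": {
  "plan": [
    {"jaw":0.4,"dx":-0.12,"dy":0.55,"dz":0,"turn":0.045},
    {"jaw":0.4,"dx":-0.23,"dy":1.05,"dz":0,"turn":0.086},
    {"jaw":0.4,"dx":-0.38,"dy":1.57,"dz":0,"turn":0.13},
    {"jaw":0.4,"dx":-0.54,"dy":2.07,"dz":0,"turn":0.172},
    {"jaw":0.4,"dx":-0.54,"dy":2.07,"dz":0,"turn":0.172},
    {"jaw":0.4,"dx":-0.54,"dy":2.07,"dz":0,"turn":0.172}
  ]
}}

```text
clock: 7.15
ee_pos: [0.4601, 0.1601, 0.0866]
orientation: [3.096, 0.536, -0.0]
wrist_force: [0.1, -0.2, -1.8]
finger_gap: 0.0114
```

Run:
```python
from m import *
import pickle
st=readout.state(); c=cam('wrist'); im=snapshot('wrist'); save('w7',im); pickle.dump((st,c),open('w7.pkl','wb'))
o=st['orientation'];print(st['ee_pos'],np.degrees(2*np.arctan2(o[1],o[0])),st['wrist_force'],st['clock'])
im=im[:,:,::-1]
cv2.imwrite('pics/w7c.png',cv2.resize(im[180:350,240:440],None,fx=3.5,fy=3.5,interpolation=cv2.INTER_CUBIC))
```

```text
[0.4600954  0.16013163 0.08661804] 19.634760840979016 [ 0.12642479 -0.15862537 -1.78355306] 7.15
```

View pics/w7.png

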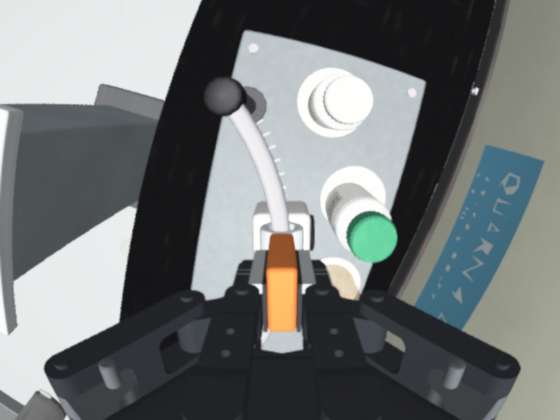

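View pics/w7c.png

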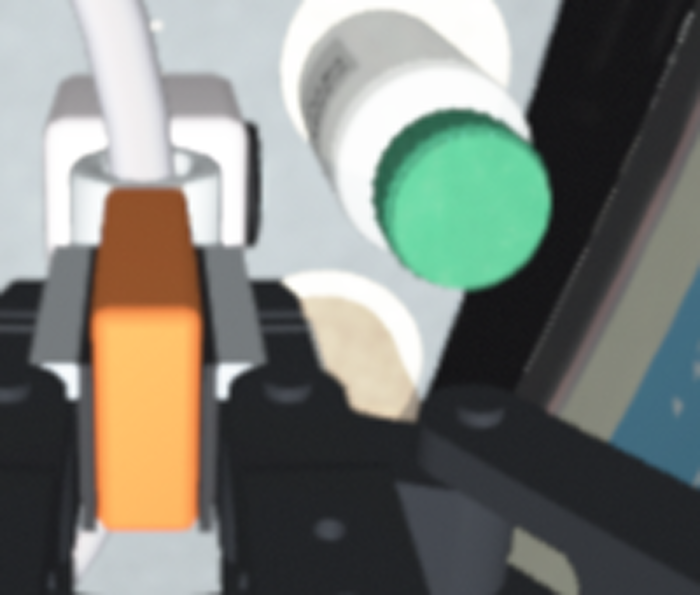

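Run:
```python
from fit import *
st,c=pickle.load(open('w7.pkl','rb')); M=R.from_rotvec(st['orientation']).as_matrix(); p=st['ee_pos']
pix=lambda u,v:(240+u/3.5,180+v/3.5)
for zo in (0,-.005):
    G=onz(c,*pix(467,203),.092+zo,True)
    co=np.array([onz(c,*pix(*q),.159+zo,True) for q in [(95,310),(200,310),(198,529),(102,529)]]); O=co.mean(0)
    print('cap',G.round(4),'tool',(M.T@(G-p)).round(4),'grip',O.round(4),'tool',(M.T@(O-p)).round(4), np.linalg.norm(co[0]-co[1]),np.linalg.norm(co[1]-co[2]))
    d=G-O; print('bearing grip->cap',np.degrees(np.arctan2(d[1],d[0])))
    for C in ([.3373,.1167],[.3366,.1165],[.3381,.117]): 
        d=G[:2]-C; e=p[:2]-C; print(np.degrees(np.arctan2(d[1],d[0])).round(2),np.degrees(np.arctan2(e[1],e[0])).round(2))
es=[];ds=[]
for n,q in [('w1',(264.6,50.3)),('w6',(373.6,188.1)),('w7',(373.4,238.))]:
    _,cc=pickle.load(open(n+'.pkl','rb')); es.append(cc['eye']); ds.append(ray(cc,*q,True))
A=sum(np.eye(3)-np.outer(d,d) for d in ds); b=sum((np.eye(3)-np.outer(d,d))@e for d,e in zip(ds,es)); X=np.linalg.solve(A,b); print('tri3',X,[np.linalg.norm(np.cross(X-e,d)) for d,e in zip(ds,es)], 'tool',M.T@(X-p))
```

```text
cap [0.5098 0.1799 0.092 ] tool [ 0.0535 -0.0019 -0.0054] grip [0.4595 0.1609 0.159 ] tool [-0.0003 -0.0009 -0.0724] 0.011026872328689432 0.028690604632529815
bearing grip->cap 20.76369722218651
20.12 19.48
20.11 19.46
20.12 19.47
cap [0.5119 0.1787 0.087 ] tool [ 0.0551 -0.0001 -0.0004] grip [0.4606 0.158  0.154 ] tool [-0.0003  0.0022 -0.0674] 0.01153670125521804 0.030017118599976505
bearing grip->cap 21.980960093816236
19.54 19.48
19.53 19.46
19.54 19.47
tri3 [0.51183999 0.17855657 0.08677524] [np.float64(0.0005907199141166878), np.float64(0.0004204410657951752), np.float64(0.00017211750658430858)] tool [ 5.49270062e-02  3.37792947e-05 -1.68203417e-04]
```

{"api": "step_arm", "payload": {
  "plan": [
    {"jaw":0.4,"dx":-0.03,"dy":0.09,"dz":0,"turn":0.007},
    {"jaw":0.4,"dx":-0.03,"dy":0.09,"dz":-0.06,"turn":0.007},
    {"jaw":0.4,"dx":-0.03,"dy":0.09,"dz":-0.12,"turn":0.007},
    {"jaw":0.4,"dx":-0.03,"dy":0.09,"dz":-0.12,"turn":0.007}
  ]
}}

```text
clock: 7.6
ee_pos: [0.4599, 0.161, 0.0855]
orientation: [3.094, 0.547, 0.0]
wrist_force: [-0.3, -0.1, 0.4]
finger_gap: 0.0112
```

{"api": "step_arm", "payload": {
  "plan": [
    {"jaw":1.4,"dx":0,"dy":0,"dz":0,"turn":0},
    {"jaw":1.8,"dx":0,"dy":0,"dz":0,"turn":0},
    {"jaw":2.5,"dx":0,"dy":0,"dz":0,"turn":0},
    {"jaw":4,"dx":0,"dy":0,"dz":0,"turn":0},
    {"jaw":4,"dx":0,"dy":0,"dz":0,"turn":0},
    {"jaw":4,"dx":0,"dy":0,"dz":1,"turn":0},
    {"jaw":4,"dx":0,"dy":0,"dz":3,"turn":0},
    {"jaw":4,"dx":0,"dy":0,"dz":7,"turn":0},
    {"jaw":4,"dx":0,"dy":0,"dz":12,"turn":0},
    {"jaw":4,"dx":-3,"dy":-4,"dz":16,"turn":0},
    {"jaw":4,"dx":-3,"dy":-7,"dz":18,"turn":0},
    {"jaw":4,"dx":-3,"dy":-7,"dz":18,"turn":0}
  ]
}}

```text
clock: 8.8
ee_pos: [0.4305, 0.0871, 0.2691]
orientation: [3.092, 0.538, 0.007]
wrist_force: [0.2, -0.1, 0.4]
finger_gap: 0.04
```

Run:
```python
from m import *
import pickle
st=readout.state(); c=cam('wrist'); im=snapshot('wrist'); save('w8',im); pickle.dump((st,c),open('w8.pkl','wb'))
o=st['orientation'];print(st['ee_pos'],np.degrees(2*np.arctan2(o[1],o[0])),st['clock'])
save('side8',snapshot('side'));t=snapshot('top');save('top8',t)
s=cv2.imread('pics/side8.png')
cv2.imwrite('pics/side8c.png',cv2.resize(s[190:340,220:330],None,fx=4,fy=4,interpolation=cv2.INTER_CUBIC))
cv2.imwrite('pics/top8c.png',cv2.resize(t[160:250,160:320,::-1],None,fx=5,fy=5,interpolation=cv2.INTER_CUBIC))
```

```text
[0.43048227 0.08714133 0.26908638] 19.752680891371426 8.8
```

View pics/w8.png

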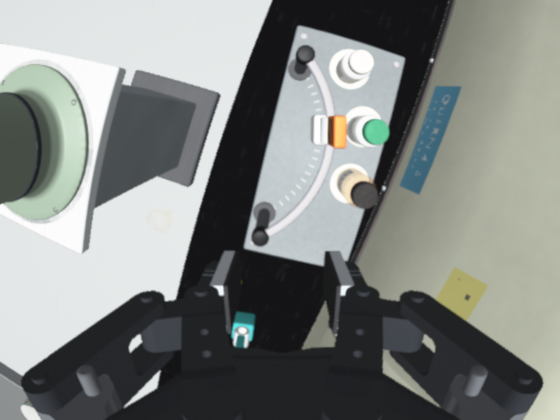

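View pics/side8c.png

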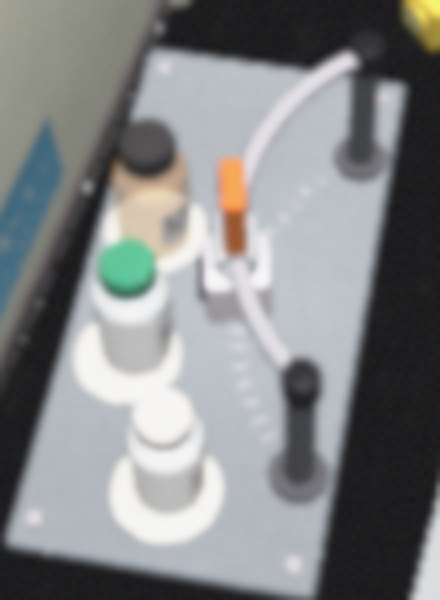

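View pics/top8c.png

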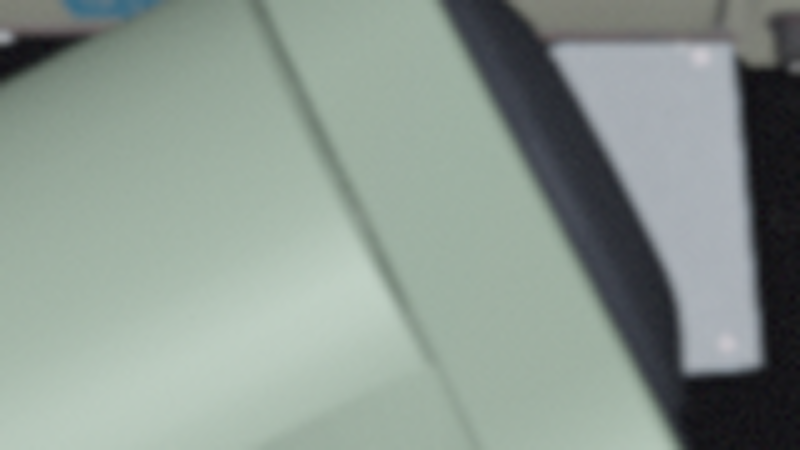

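Run:
```python
from fit import *
im=cv2.imread('pics/w8.png')
cv2.imwrite('pics/w8c.png',cv2.resize(im[85:180,295:405],None,fx=6,fy=6,interpolation=cv2.INTER_CUBIC))
```

```text
(no output)
```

View pics/w8c.png

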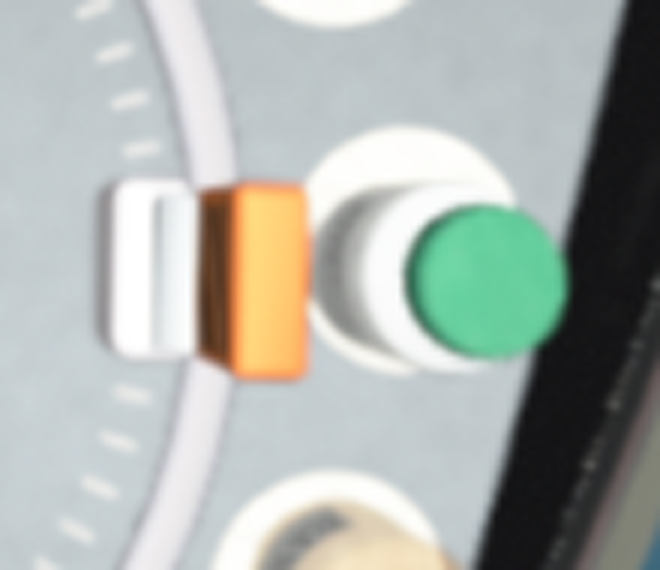

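Run:
```python
from fit import *
C0=np.array([.3373,.1167])
c,f,g=rodfit('w8',C0,np.radians(5.9),-48,4)
c,f,g2=rodfit('w8',C0,np.radians(5.9),26,48)
pix=lambda u,v:(295+u/6,85+v/6)
L=onz(c,306,53,.114,True);Rr=onz(c,261,238,.114,True);print('posts',L.round(4),Rr.round(4))
for zo in (0,-.005):
    G=onz(c,*pix(490,281),.092+zo,True)
    co=np.array([onz(c,*pix(*q),.157+zo,True) for q in [(232,186),(306,186),(306,380),(235,380)]]); O=co.mean(0)
    ax=co[0]+co[1]-co[2]-co[3]; h=np.arctan2(-ax[0],ax[1])
    d=(G-O)[:2]; H=np.array([np.cos(h),np.sin(h)])
    print('cap',G.round(4),'grip',O.round(4),'heading',np.degrees(h).round(2),'bearing',np.degrees(np.arctan2(d[1],d[0])).round(2),'aim lateral miss mm',((H[0]*d[1]-H[1]*d[0])*1e3).round(2),np.linalg.norm(co[0]-co[1]),np.linalg.norm(co[1]-co[2]))
    for C in (C0,g):
        a=lambda P:np.degrees(np.arctan2(P[1]-C[1],P[0]-C[0])).round(2)
        print('angles cap,grip',a(G),a(O),'r',np.hypot(*(G[:2]-C)).round(4),np.hypot(*(O[:2]-C)).round(4))
s=cam('side');
```

```text
[(np.int64(-48), np.float64(8.5)), (np.int64(-45), np.float64(13.0)), (np.int64(-39), np.float64(7.5)), (np.int64(-36), np.float64(7.5)), (np.int64(-33), np.float64(8.0)), (np.int64(-30), np.float64(7.5)), (np.int64(-27), np.float64(8.0)), (np.int64(-24), np.float64(7.5)), (np.int64(-21), np.float64(8.0)), (np.int64(-18), np.float64(7.5)), (np.int64(-15), np.float64(8.0)), (np.int64(-12), np.float64(7.5)), (np.int64(-6), np.float64(7.5)), (np.int64(-3), np.float64(7.5)), (np.int64(0), np.float64(7.5)), (np.int64(3), np.float64(7.5))]
free [0.3428 0.1161 0.1243] fix [0.3371 0.1176] res mm [-0.5 -1.8  0.4  0.4  0.1  0.3  0.   0.2 -0.1  0.2 -0.1  0.1 -0.  -0.1
 -0.1 -0.2]
[(np.int64(26), np.float64(7.5)), (np.int64(29), np.float64(8.0)), (np.int64(32), np.float64(7.5)), (np.int64(44), np.float64(8.5)), (np.int64(47), np.float64(9.0))]
free [0.3457 0.1235 0.1191] fix [0.3376 0.116 ] res mm [-0.1  0.2 -0.   0.1 -0.1]
posts [0.4065 0.227  0.114 ] [0.4286 0.025  0.114 ]
cap [0.5108 0.1786 0.092 ] grip [0.4598 0.1603 0.157 ] heading 21.37 bearing 19.72 aim lateral miss mm -1.56 0.011298339785314923 0.0295200630067305
angles cap,grip 19.62 19.58 r 0.1842 0.1301
angles cap,grip 19.33 19.16 r 0.1841 0.13
cap [0.5123 0.179  0.087 ] grip [0.4608 0.1605 0.152 ] heading 21.37 bearing 19.75 aim lateral miss mm -1.55 0.01149158602901469 0.03002497270127219
angles cap,grip 19.58 19.51 r 0.1857 0.131
angles cap,grip 19.29 19.1 r 0.1856 0.1309
```

Run:
```python
from h import *
print(workorder.close_job())
```

```text
the job is handed in; nothing more can be done
None
```

I slid the reading head round the rod from about −40° to the green-capped bottle, turning it with the bend. I let go of it there, lifted clear and handed the job in at about 9 s.

**Aim:** After release, the wrist camera put the head at 19.5–19.6° and the green cap at 19.6°, both in world bearing about the arc's centre. The head's heading read 21.4° from its grip edges, against a bearing to the cap of 19.7°. That is about 1.5 mm off to the side at the bottle. The gripper let go at 20.0°, and I trust the edge reading only to about 1°, so I did not correct it further.

**Forces and bottles:** The wrist force stayed below 2.5 N on the slide and peaked at 8–9 N when I first gripped the head. The green bottle measured in the same place to within about 2 mm before and after. The white and amber bottles look undisturbed in the last pictures, but I did not re-measure them.

**Checks that disagreed:**
- **First grasp:** It closed on nothing. In the camera the fingertips sat about 4 cm higher than the reported tool point. I went 4 cm deeper and gripped the orange grip properly, at about 12 mm opening.
- **Heights:** Triangulated heights came out 3–10 mm below the stated ones.
- **Green bottle:** It stands about 7 mm off the centre of its white disc and reads 184–186 mm from the arc's centre instead of 190. I aimed at the cap, not the disc.

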